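# Open the grit hopper and hold its screen up for filling

### The job

The blaster's grit hopper is to be filled: take the loose dust lid off it and lay the lid flat on the bench, clear of the hopper. Then try the sieve screen by its handle before you touch the bolt: if it lifts, carry on, and if it is still caught, do not force it but draw the bolt back and try again. Raise the screen to about 60 degrees and finish while holding it up there, still and with nothing else bumped about; do not let go, for it falls shut by itself.

Things in the scene. Friction and masses are not known exactly. Their poses are not given: they have to be found in the camera images.
- hopper: Bench hopper of the grit blaster, fixed: grey steel box on four angle legs, outside 250 (x) by 220 (y) mm, walls 4 mm, open top, rim 205 mm above the bench. Origin on the bench under its centre; own +x points to its hinge side (away from the robot, within 0.3 rad), -x to the side of the lid's grip and the bolt, z up. The bench on its left (+y) is clear for 280 mm. Offsets below are in this frame.
- lid_center (a point): Loose aluminium dust lid, about 0.35 kg, on the rim: plate 266 (x) by 236 (y) mm, 3 mm thick, a lip at front and sides (none at the back, +x, so it tips up) reaching 8 mm down outside the rim with 5 mm play. This point is the middle of the plate, 9.5 mm above the lip's lower edge, so 9.5 mm above the bench when laid flat. Axes as the hopper's while on it.
- lid_grip (a point): Point to take the lid by, in its upright grip flange on the front (-x) edge: 9 mm thick (along x), 90 mm wide (y), 32 mm above the plate. The point is centred in thickness and width, 24 mm above the plate, 8 mm below the flange's top; 128.5 mm in -x of and 25.5 mm above lid_center.
- screen (a joint): Opening of the hinged sieve screen in the mouth (rad), hidden by the lid at first: 0 shut, 1.3 at its stop; its front (-x) edge rises. Free, it lifts with 2 to 4 N at the handle, and falls shut when let go. If the bolt has it, it comes up short against a hard stop at about 0.035 rad (6 mm at the handle).
- screen_handle (a point): Middle of the grip of the screen's drop handle: a bar along the hopper's y, sleeve 12 mm across and 60 mm long, between two wire legs on pivots 43 mm below on the screen's front rail. It stands up, leaning at most 0.15 rad, and stays as left; held, it turns on its pivots as the screen swings. Grip about 190 mm above the bench (15 mm under the rim), 49 mm above the rail, 42 mm in +y of the hopper's centre.
- screen_hinge (a point): Point on the screen's hinge line, level with the handle in y: 115 mm in +x of the hopper's centre, 132 mm above the bench. The line runs along the hopper's y. The handle's pivots start 161 mm in -x of it and 15 mm above it, and circle it as the screen opens; the handle's grip is 43 mm from its pivots.
- catch_knob (a point): Middle of the bolt's upright knob, a dark steel cylinder 16 mm across, 30 mm tall, 180 mm above the bench, on the barrel bolt inside the mouth, 42 mm in -y of the hopper's centre. Sliding it in the hopper's -x draws the bolt; about 4 N; it stays where left. Fully drawn (at its stop, 100 mm in -x of the hopper's centre, 21 mm from the front wall) the screen is surely free.
- pipe: Bystander: steel pipe piece 220 mm long, 48 mm high, lying.
- straightedge: Bystander: wooden level, 190 by 36 by 26 mm, lying.
- offcut: Bystander: flat steel offcut, 62 by 48 by 6 mm.
- trowel: Bystander: moulder's trowel with wooden handle, 230 mm long, lying.
- pliers: Bystander: pliers, 160 mm long, lying.
- tin: Bystander: steel can 72 mm across, 85 mm tall.
- chipping_hammer: Bystander: hammer with wooden handle, 205 mm long, lying.
- catch_barrel (a point): Top of the bolt's barrel (54 by 20 mm, 16 mm tall, top 144 mm above the bench) on the front deck, 85 mm in -x and 42 mm in -y of the hopper's centre. The rod lies out of sight in the barrel and the screen's hollow rail. The knob starts 14 to 22 mm short of fully drawn, and the rod's reach differs, so the knob's place does not tell if the screen is caught: only trying it does.

How it is judged:
By the outcome, as a careful person would: the job done as asked, in the order asked, and still so for the second after the job is handed in, while the arm keeps its last pose, push and grip.
It also fails if it takes over 72 s, if anything falls off the work surface, if the arm or the gripper's body presses on something with over 40 N, if the wrist force passes 120 N, or if a joint passes its speed limit or range.

### The arm

A 6-joint arm with a two-finger parallel gripper is mounted at the origin on the work surface. World frame = base frame: x ahead of the robot, y to its left, z up, the work surface at z = 0. Lengths are in m, angles in degrees, forces in N, time in s.
With the tool pointing down it reaches from about 0.25 to 0.725 m from the base axis. Payload 9.7 kg.
Tool frame: the origin (TCP) lies between the finger pads; the fingertips stand 19 mm ahead of it and the grasp point (between the pads) is the TCP; z points along the fingers, y is the line along which they close (so a half turn about z gives the same grasp; the last joint's range is limited). The gripper opens to 85 mm and grips with 20 to 120 N. Pads are 22 mm wide; open, the fingers measure 114 mm over their backs; the gripper's body (76 mm by 85 mm) begins 54 mm behind the grasp point. The pads swing forward as they close: fully open they stand 13 mm farther back than shut.
Start: joints at [-69.5, 4.979, 10.078, 95.1, 0, 90], TCP at [0.193, -0.515, 0.25] pointing down, gripper open.
Joint ranges: [-179.16, 179.16], [-48.56, 103.87], [-65.8, 70.77], [-126.05, 130.52], [-82.76, 87.17], [-180, 180]. Speed limits (degrees/s): [127.2, 127.2, 147.25, 180, 180, 180].

### API

Orientations are given as [roll, pitch, yaw] about the fixed x, y, z axes, in that order (R = Rz(yaw) Ry(pitch) Rx(roll)).
In Python, from workcell import telemetry, camera, calibration, workorder gives the robot as it stands.
- The arm moves only by the tool play_rows, never from a script. Its argument "increments" is a list of rows, each a list of 3 entries, a list of its own where there are three numbers: the shift along the tool's x, y, z in mm, then the turn, a rotation vector about the tool's x, y, z in degrees, then the closure, from 0 (fully open) to 1 (shut). In form: [[[x, y, z], [ax, ay, az], jaw], ...]. A call has 1 to 20 rows; each row is the pose to reach, as a shift and turn from the pose commanded when the call began, along the tool's axes at that moment; what a row does not reach only later rows make up. A row lasts 1/10 s, in which the tool goes at most 50 mm and 8.59 degrees, less where a joint would pass 70% of its speed; a pose out of reach is approached as far as the arm can. A call with a gripper value outside its range is refused whole. The fingers move at their own pace and stop on an object; "grip_force" is the grip in N (left out, the last holds). Time passes only in rows, so rows that repeat a pose let the fingers close. It gives the time, the measured TCP pose, the force, the opening and the grip force at its end, in the units of the state.
- telemetry.get_obs(): the state, without advancing time (a new reading comes with each control period).
- camera(name): name is "scene" or "top" or "wrist"; returns (picture, depth): 400x640x3 uint8, red, green, blue; 400x640 float32, m along the optical axis (not along the pixel's ray), 0 where there is no reading.
- calibration(name): a dict with "vertical_fov" (degrees; the focal length in pixels is half the picture's height over the tangent of half this angle, whatever the lens; pixels are square), "cx", "cy" (the principal point, pixels), "k1" (the pictures are not rectified: a ray, as slopes to the right and down, at radius r is drawn at 1 + k1 r^2 times it, then the intrinsics apply), "rvec" (rotation vector, rad) and "tvec" (3), from world to camera coordinates, as OpenCV has them; the wrist camera has in their place "hand_eye" (4x4, takes a point from camera to tool coordinates, whose origin is the TCP and whose axes are the flange's). Camera axes: x right, y down, z forward; pixel columns grow to the right and rows downward; lengths in m; the calibration is good to about 2 mm. A picture is of the moment at which its call begins: read the wrist's pose just before it. calibration takes no time and is no camera call.
- workorder.job_done(): hands the job in; it is judged then, once.
The state is a dict: "time": time; "q": joint angles; "qd": joint speeds; "joint_efforts": joint torques, N m; "ee_pos": TCP position; "tcp_rot": TCP orientation; "wrist_force": force on the tool from outside, world axes, zero at the start; "torque": the same for the moment, N m; "opening": finger opening in m; "grasp_force": force on a finger pad.
Only numpy, scipy, OpenCV 4.12 (cv2) and the standard library are available. Lean on these libraries where they do the work, as an engineer would, in place of code of your own. Each camera call takes 0.05 s, during which the arm holds its last target. There are 200 camera calls.

## Working session

There is one attempt and no reset: what is moved stays moved. The work goes in short steps, Python scripts to look and compute and a tool call to move; the robot and the scene stay as the last step left them, time stands still between calls to the robot, and variables do not carry over. Pictures are saved under pics/ and viewed, at most 10 in all, crops included, and the job is handed in when it is done.

Besides the shell and the picture viewer there is one more tool, called after ">>>" in YAML: its name, and indented under it one key for each argument. play_rows: Moves the arm, as the interface text tells. Its arguments: {"type":"object","properties":{"increments":{"type":"array"},"grip_force":{"type":"number"}},"required":["increments"]}

```bash
ls; mkdir -p pics; cat > h.py <<'E'
import numpy as np, cv2
from scipy.spatial.transform import Rotation as R
from workcell import telemetry, camera, calibration, workorder
def world_pts(name, depth, obs=None):
    c=calibration(name); H,W=depth.shape
    f=H/2/np.tan(np.radians(c["vertical_fov"])/2)
    u,v=np.meshgrid(np.arange(W),np.arange(H))
    xd=(u-c["cx"])/f; yd=(v-c["cy"])/f; x,y=xd.copy(),yd.copy()
    for _ in range(15):
        s=1+c["k1"]*(x*x+y*y); x,y=xd/s,yd/s
    P=np.dstack([x*depth,y*depth,depth])
    if "rvec" in c:
        Rm=cv2.Rodrigues(np.array(c["rvec"],float))[0]; return (P-np.array(c["tvec"]).ravel())@Rm
    T=np.array(c["hand_eye"]); P=P@T[:3,:3].T+T[:3,3]
    return P@R.from_euler('xyz',obs["tcp_rot"],degrees=True).as_matrix().T+np.array(obs["ee_pos"])
def snap(name,fn=None):
    o=telemetry.get_obs(); p,d=camera(name)
    if fn: cv2.imwrite("pics/"+fn,p[:,:,::-1])
    return p,d,world_pts(name,d,o),o
E
python3 - <<'E'
from h import *
for n in("top","scene"):
    p,d,P,o=snap(n,n+"0.png"); np.savez(n+"0.npz",p=p,P=P,d=d)
print(o); print(calibration("wrist"))
E
```

```text
pics
{'time': 0.05, 'q': array([-6.94992859e+01,  5.01122230e+00,  1.00335361e+01,  9.50990895e+01,
        1.17827538e-04,  9.00014136e+01]), 'qd': array([ 0.09840391, -0.13382969, -0.05778803,  0.05533741,  0.08264479,
       -0.02295431]), 'joint_efforts': array([-1.38736825e-03, -5.22082222e+01,  4.66116679e+01,  1.68380892e-02,
       -6.12987378e-05, -1.04939366e-05]), 'ee_pos': array([ 0.19254889, -0.51497428,  0.24957366]), 'tcp_rot': array([-1.79923224e+02, -1.15933262e-04,  2.04993004e+01]), 'wrist_force': array([0.79028098, 0.23982408, 0.14009724]), 'torque': array([-0.02053333,  0.03030226, -0.01196486]), 'grasp_force': 0.0, 'opening': 0.08494686960347146}
{'vertical_fov': 67.95622669016007, 'cx': 318.5780385157885, 'cy': 200.62007843756518, 'k1': -0.05339491571291192, 'hand_eye': array([[-1.08383176e-03, -9.63283775e-01, -2.68483135e-01,
         6.69798613e-02],
       [ 9.99999308e-01, -1.16700922e-03,  1.50214411e-04,
        -6.04396970e-04],
       [-4.58021398e-04, -2.68482786e-01,  9.63284373e-01,
        -1.22607868e-01],
       [ 0.00000000e+00,  0.00000000e+00,  0.00000000e+00,
         1.00000000e+00]])}
```

View pics/top0.png

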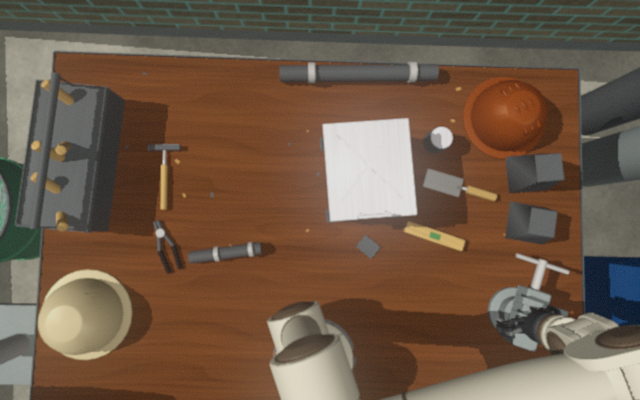

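View pics/scene0.png

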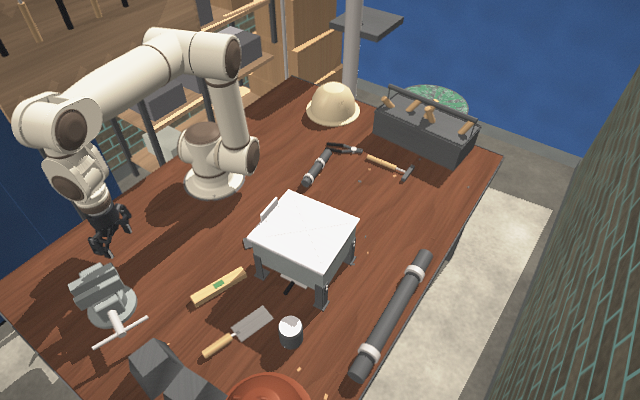

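The top view shows the lid as a white square with corners at about (323,124), (409,119), (416,215) and (330,221), and its grip flange on the lower edge near (375,214). The bench to its left is clear as far as the pipe (190–260,252) and the hammer (165,180).

```bash
python3 - <<'E'
from h import *
for n in("top","scene"):
    z=np.load(n+"0.npz"); P=z["P"]; p=z["p"].astype(int)
    m=(p.min(2)>150)&(P[...,2]>.19)&(P[...,2]<.228)&(P[...,0]>.3)&(P[...,0]<.75)&(abs(P[...,1])<.3)&(z["d"]>0)
    q=P[m]; zz=np.median(q[:,2]); q=q[abs(q[:,2]-zz)<.006]
    r=cv2.minAreaRect((q[:,:2]*1000).astype(np.float32)); print(n,len(q),zz,r, cv2.boxPoints(r))
    f=P[(P[...,2]>.222)&(P[...,2]<.26)&(abs(P[...,0]-.42)<.1)&(abs(P[...,1]+.05)<.1)]
    print("flange",len(f),np.median(f,0) if len(f) else 0, f.max(0) if len(f) else 0)
    b=P[(P[...,0]>0.2)&(P[...,0]<.3)&(P[...,1]>-.2)&(P[...,1]<0.1)]; print("bench",np.median(b[:,2]))
z=np.load("top0.npz"); P=z["P"]
for n,(u,v) in dict(pipeL=(192,256),pipeR=(260,249),hamH=(164,205),hamT=(180,147),off=(368,247),bigpipe=(282,74),level=(407,228)).items(): print(n,P[v,u].round(3))
E
```

```text
top 8117 0.20878324683420463 ((572.6165771484375, -133.93568420410156), (266.1307678222656, 236.99867248535156), 5.731836318969727) [[ 428.38165    -29.318407 ]
 [ 452.05133   -265.13214  ]
 [ 716.8515    -238.55296  ]
 [ 693.1818      -2.7392273]]
flange 65 [ 0.4418795  -0.12618921  0.23974174] [ 0.44740138 -0.10144246  0.24571417]
bench 0.0016787893802645694
scene 5185 0.20860230258300827 ((570.9794921875, -133.67181396484375), (267.91143798828125, 241.6140594482422), 5.561854839324951) [[ 4.2594574e+02 -2.6416553e+01]
 [ 4.4936310e+02 -2.6689313e+02]
 [ 7.1601324e+02 -2.4092708e+02]
 [ 6.9259589e+02 -4.5050049e-01]]
flange 65 [ 0.44469434 -0.12760075  0.2377765 ] [ 0.44989952 -0.10191568  0.24346669]
bench 0.002761978157800573
pipeL [0.313 0.378 0.042]
pipeR [0.338 0.173 0.038]
hamH [0.467 0.476 0.021]
hamT [0.652 0.439 0.007]
off [ 0.35  -0.163  0.008]
bigpipe [0.884 0.121 0.051]
level [ 0.413 -0.282  0.028]
```

```bash
cat >> h.py <<'E'
def go(*targets, o=None):
    o=o or telemetry.get_obs(); A=R.from_euler('xyz',o["tcp_rot"],degrees=True)
    for pos,yaw in targets:
        B=R.from_euler('xyz',[180,0,yaw],degrees=True)
        print((A.inv().apply(np.array(pos)-o["ee_pos"])*1000).round(1), np.degrees((A.inv()*B).as_rotvec()).round(2))
def hop(c,yaw,x,y): a=np.radians(yaw); return np.array(c)+[x*np.cos(a)-y*np.sin(a),x*np.sin(a)+y*np.cos(a)]
E
python3 - <<'E'
from h import *
g=hop((.5718,-.1338),5.7,-.1285,0); print(g)
go(([.193,-.515,.32],20.5),([*g,.32],95.7),([*g,.32],-84.3))
E
```

```text
[ 0.44393536 -0.14656259]
[  0.4   0.1 -70.4] [-0.07 -0.   -0.  ]
[ 364.5 -257.2  -70. ] [-6.00e-02 -5.00e-02 -7.52e+01]
[ 364.5 -257.2  -70. ] [-5.000e-02  6.000e-02  1.048e+02]
```

>>> play_rows:
  increments:
    - [[0, 0, -50], [0, 0, 0], 0]
    - [[0, 0, -70], [0, 0, 0], 0]
    - [[100, -70, -70], [0, 0, -20], 0]
    - [[364.5, -257.2, -70], [0, 0, -75.2], 0]
    - [[364.5, -257.2, -70], [0, 0, -75.2], 0]
    - [[364.5, -257.2, -70], [0, 0, -75.2], 0]
    - [[364.5, -257.2, -70], [0, 0, -75.2], 0]
    - [[364.5, -257.2, -70], [0, 0, -75.2], 0]
    - [[364.5, -257.2, -70], [0, 0, -75.2], 0]
    - [[364.5, -257.2, -70], [0, 0, -75.2], 0]
    - [[364.5, -257.2, -70], [0, 0, -75.2], 0]
    - [[364.5, -257.2, -70], [0, 0, -75.2], 0]
    - [[364.5, -257.2, -70], [0, 0, -75.2], 0]
    - [[364.5, -257.2, -70], [0, 0, -75.2], 0]

```text
time: 1.5
ee_pos: [0.4436, -0.1472, 0.3202]
tcp_rot: [-180.0, 0.0, 95.6]
wrist_force: [0.1, -0.3, 0.2]
opening: 0.0854
grasp_force: 0.0
```

```bash
python3 - <<'E'
from h import *
p,d,P,o=snap("wrist","w1.png"); print(o["ee_pos"],o["tcp_rot"],o["q"],o["wrist_force"])
m=(P[...,2]>.225)&(P[...,2]<.25)&(abs(P[...,0]-.445)<.05)&(abs(P[...,1]+.147)<.09)
q=P[m]; print(len(q)); 
if len(q): print(cv2.minAreaRect((q[q[:,2]>.234][:,:2]*1000).astype(np.float32)),np.percentile(q[:,2],[50,98]))
g=hop((.5718,-.1338),5.7,-.1285,0); go(([*g,.232],95.7))
E
```

```text
[ 0.4435779  -0.14718429  0.32018678] [-1.79975894e+02  5.85749678e-03  9.56177619e+01] [-1.83478232e+01 -4.09649778e+00  8.85520367e+00  1.02971350e+02
 -1.51442306e-02  6.60344188e+01] [ 0.0585757  -0.32372202  0.22441444]
1432
((443.1930236816406, -146.33148193359375), (8.53598403930664, 89.23814392089844), 5.292881965637207) [0.23855822 0.24027171]
[ 0.9  0.6 88.3] [-0.01  0.01 -0.12]
```

View pics/w1.png

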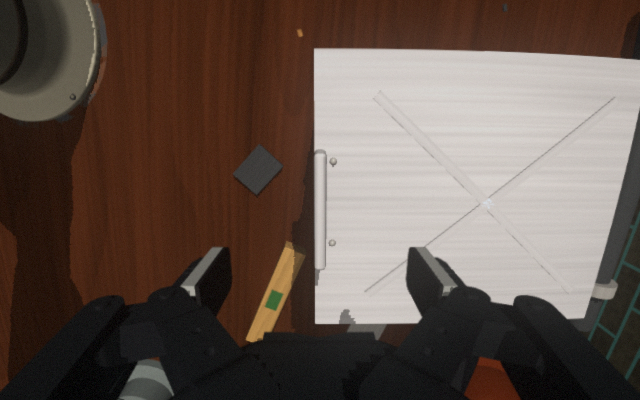

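The wrist view shows the flange at (320,150–268), midway between the open fingers. Its measured size is 8.5 × 89 mm with the top at 240 mm, which fits the data given. I'll descend and close.

>>> play_rows:
  increments:
    - [[0.5, 0.5, 30], [0, 0, 0], 0]
    - [[0.5, 0.5, 60], [0, 0, 0], 0]
    - [[0.5, 0.5, 80], [0, 0, 0], 0]
    - [[0.5, 0.5, 88], [0, 0, 0], 0]
    - [[0.5, 0.5, 88], [0, 0, 0], 0]
    - [[0.5, 0.5, 88], [0, 0, 0], 1]
    - [[0.5, 0.5, 88], [0, 0, 0], 1]
    - [[0.5, 0.5, 88], [0, 0, 0], 1]
    - [[0.5, 0.5, 88], [0, 0, 0], 1]
    - [[0.5, 0.5, 88], [0, 0, 0], 1]
    - [[0.5, 0.5, 88], [0, 0, 0], 1]
    - [[0.5, 0.5, 88], [0, 0, 0], 1]
    - [[0.5, 0.5, 88], [0, 0, 0], 1]
    - [[0.5, 0.5, 88], [0, 0, 0], 1]
  grip_force: 100

```text
time: 2.95
ee_pos: [0.4444, -0.1461, 0.2328]
tcp_rot: [180.0, 0.0, 95.7]
wrist_force: [-2.7, 0.3, 5.8]
opening: 0.0072
grasp_force: 98.7
```

>>> play_rows:
  increments:
    - [[0, 0, -4], [0, 0, 0], 1]
    - [[0, 0, -10], [0, 0, 0], 1]
    - [[0, 0, -20], [0, 0, 0], 1]
    - [[0, 0, -35], [0, 0, 0], 1]
    - [[0, 0, -50], [0, 0, 0], 1]
    - [[0, 0, -65], [0, 0, 0], 1]
    - [[0, 0, -75], [0, 0, 0], 1]
    - [[0, 0, -75], [0, 0, 0], 1]
    - [[0, 0, -75], [0, 0, 0], 1]

```text
time: 3.85
ee_pos: [0.4445, -0.1461, 0.3069]
tcp_rot: [-180.0, -0.0, 95.7]
wrist_force: [-0.6, -0.0, -3.9]
opening: 0.0074
grasp_force: 97.8
```

```bash
python3 - <<'E'
from h import *
p,d,P,o=snap("top","t2.png"); print(o["ee_pos"],o["tcp_rot"],o["torque"])
m=(p.min(2)>140)&(P[...,2]>.22)&(P[...,2]<.33)&(P[...,0]>.46)&(P[...,0]<.75)&(abs(P[...,1]+.13)<.15)
q=P[m]; A=np.c_[q-[.5718,-.1338,0]]; A[:,2]=1
k=np.linalg.lstsq(A,q[:,2],rcond=None)[0]; print(len(q),k,np.degrees(np.arctan(k[:2])), q.min(0),q.max(0))
# hopper interior / rim
m=(P[...,2]<.06)&(P[...,1]>-.02)&(P[...,1]<.42)&(P[...,0]>.36)&(P[...,0]<.75)&(P[...,2]>.012)
print("obstacles left:",m.sum(), P[m].min(0) if m.any() else "", P[m].max(0) if m.any() else "")
c=hop((.5718,-.1338),5.7,.006,.252); g=hop(c,5.7,-.1285,0); print(c,g)
go(([*g,o["ee_pos"][2]],95.7),([*g,.055],95.7),([*g,.035],95.7))
E
```

```text
[ 0.44446942 -0.14608083  0.30692011] [-1.79975895e+02 -1.00923685e-02  9.57018025e+01] [-0.08285258  0.52366139  0.01578497]
7044 [-9.54386855e-03  1.94179398e-04  2.81755310e-01] [-0.54680679  0.01112566] [ 0.4600764  -0.25398765  0.27091755] [ 0.71584536 -0.00544578  0.28981519]
obstacles left: 12 [ 0.36152665 -0.01962061  0.01361962] [0.67273983 0.20620171 0.0522637 ]
[0.55274176 0.11754992] [0.42487712 0.10478733]
[251.5   5.6  -0.3] [-0.06 -0.02  0.  ]
[251.4   5.8 251.7] [-0.06 -0.02  0.  ]
[251.4   5.8 271.7] [-0.06 -0.02  0.  ]
```

>>> play_rows:
  increments:
    - [[30, 1, 0], [0, 0, 0], 1]
    - [[70, 2, 0], [0, 0, 0], 1]
    - [[110, 3, 0], [0, 0, 0], 1]
    - [[150, 4, 0], [0, 0, 0], 1]
    - [[190, 5, 0], [0, 0, 0], 1]
    - [[225, 5.5, 0], [0, 0, 0], 1]
    - [[251.5, 5.5, 0], [0, 0, 0], 1]
    - [[251.5, 5.5, 0], [0, 0, 0], 1]
    - [[251.5, 5.5, 40], [0, 0, 0], 1]
    - [[251.5, 5.5, 80], [0, 0, 0], 1]
    - [[251.5, 5.5, 120], [0, 0, 0], 1]
    - [[251.5, 5.5, 160], [0, 0, 0], 1]
    - [[251.5, 5.5, 200], [0, 0, 0], 1]
    - [[251.5, 5.5, 235], [0, 0, 0], 1]
    - [[251.5, 5.5, 255], [0, 0, 0], 1]
    - [[251.5, 5.5, 264], [0, 0, 0], 1]
    - [[251.5, 5.5, 264], [0, 0, 0], 1]
    - [[251.5, 5.5, 264], [0, 0, 0], 1]

```text
time: 5.7
ee_pos: [0.4254, 0.1047, 0.0442]
tcp_rot: [179.9, -0.0, 95.7]
wrist_force: [0.8, -1.4, -3.1]
opening: 0.007
grasp_force: 98.4
```

>>> play_rows:
  increments:
    - [[0, 0, 1], [0, 0, 0], 1]
    - [[0, 0, 2], [0, 0, 0], 1]
    - [[0, 0, 3], [0, 0, 0], 1]
    - [[0, 0, 4], [0, 0, 0], 1]
    - [[0, 0, 5], [0, 0, 0], 1]
    - [[0, 0, 5], [0, 0, 0], 1]

```text
time: 6.3
ee_pos: [0.4248, 0.1047, 0.0382]
tcp_rot: [-180.0, 0.0, 95.7]
wrist_force: [-0.4, 0.3, -4.2]
opening: 0.0066
grasp_force: 98.4
```

>>> play_rows:
  increments:
    - [[0, 0, 1], [0, 0, 0], 1]
    - [[0, 0, 2], [0, 0, 0], 1]
    - [[0, 0, 2.5], [0, 0, 0], 1]
    - [[0, 0, 2.5], [0, 0, 0], 1]

```text
time: 6.7
ee_pos: [0.425, 0.1048, 0.0359]
tcp_rot: [180.0, -0.0, 95.7]
wrist_force: [-1.3, -0.7, -2.7]
opening: 0.0072
grasp_force: 98.6
```

>>> play_rows:
  increments:
    - [[0, 0, 0.6], [0, 0, 0], 1]
    - [[0, 0, 0.6], [0, 0, 0], 1]
    - [[0, 0, 0.6], [0, 0, 0], 0.6]
    - [[0, 0, 0.6], [0, 0, 0], 0.6]
    - [[0, 0, 0.6], [0, 0, 0], 0.6]
    - [[0, 0, 0.6], [0, 0, 0], 0.6]
    - [[0, 0, -20], [0, 0, 0], 0.6]
    - [[0, 0, -60], [0, 0, 0], 0.6]
    - [[0, 0, -110], [0, 0, 0], 0.3]
    - [[0, 0, -160], [0, 0, 0], 0]
    - [[0, 0, -210], [0, 0, 0], 0]
    - [[0, 0, -260], [0, 0, 0], 0]
    - [[0, 0, -300], [0, 0, 0], 0]
    - [[0, 0, -300], [0, 0, 0], 0]

```text
time: 8.1
ee_pos: [0.4259, 0.105, 0.3411]
tcp_rot: [179.6, -0.1, 95.7]
wrist_force: [0.3, -0.3, -0.6]
opening: 0.0852
grasp_force: 0.0
```

```bash
python3 - <<'E'
from h import *
p,d,P,o=snap("top","t3.png"); np.savez("t3.npz",p=p,P=P)
print(o["ee_pos"],o["tcp_rot"])
m=(p.min(2)>140)&(P[...,2]>.005)&(P[...,2]<.022)&(P[...,0]>.4)&(P[...,0]<.7)&(P[...,1]>-.02)&(P[...,1]<.26)
q=P[m]; print("lid",len(q),np.percentile(q[:,2],[2,50,98]),cv2.minAreaRect((q[:,:2]*1000).astype(np.float32)))
m=(P[...,2]>.196)&(P[...,2]<.212)&(abs(P[...,0]-.57)<.17)&(abs(P[...,1]+.134)<.15)
q=P[m]; print("rim",len(q),np.median(q[:,2]),cv2.minAreaRect((q[:,:2]*1000).astype(np.float32)))
c=p[80:260,280:460]; cv2.imwrite("pics/t3c.png",cv2.resize(c[:,:,::-1],None,fx=3,fy=3,interpolation=cv2.INTER_CUBIC))
E
```

```text
[0.4258564  0.10496051 0.34113736] [ 1.79556279e+02 -6.11393268e-02  9.56968101e+01]
lid 3964 [0.00634912 0.0118459  0.01791179] ((553.6874389648438, 116.56777954101562), (266.9146728515625, 240.7766876220703), 5.727962493896484)
rim 673 0.20466613971922248 ((574.2225341796875, -134.68301391601562), (250.23081970214844, 221.80763244628906), 6.062450408935547)
```

View pics/t3c.png

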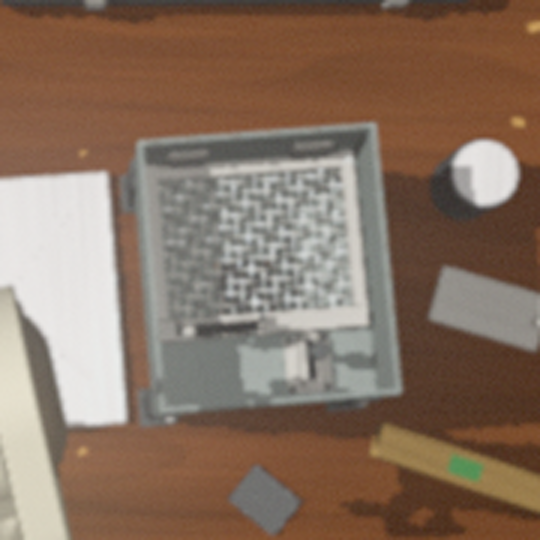

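The crop shows the open hopper with a clean rim (250 × 222 mm, yaw 6.06°, z 0.205). The handle is the dark bar at about (185–270,325), the bolt and knob are at about (315,350), and the lid lies flat on the left.

```bash
python3 - <<'E'
from h import *
C=(.5742,-.1347);Y=6.06
h=hop(C,Y,-.046,.042);k=hop(C,Y,-.082,-.042);print(h,k)
go(([*h,.30],96.06))
E
```

```text
[ 0.52402312 -0.09779091] [ 0.49709216 -0.18512203]
[-211.5   77.5   38.5] [ 0.26 -0.04 -0.36]
```

>>> play_rows:
  increments:
    - [[-45, 16, 8], [0, 0, 0], 0]
    - [[-90, 32, 16], [0, 0, -0.2], 0]
    - [[-135, 48, 24], [0, 0, -0.4], 0]
    - [[-180, 65, 32], [0, 0, -0.4], 0]
    - [[-211.5, 77.5, 38.5], [0, 0, -0.4], 0]
    - [[-211.5, 77.5, 38.5], [0, 0, -0.4], 0]
    - [[-211.5, 77.5, 38.5], [0, 0, -0.4], 0]

```text
time: 8.85
ee_pos: [0.5227, -0.0985, 0.2957]
tcp_rot: [-179.8, -0.1, 96.0]
wrist_force: [0.5, 0.5, -0.0]
opening: 0.0854
grasp_force: 0.0
```

```bash
cat > m.py <<'E'
from h import *
import sys
C=(.5742,-.1347);Y=6.06
p,d,P,o=snap("wrist",sys.argv[1]); print(o["ee_pos"],o["tcp_rot"],o["wrist_force"])
a=np.radians(Y); D=P[...,:2]-C
L=np.dstack([D[...,0]*np.cos(a)+D[...,1]*np.sin(a),-D[...,0]*np.sin(a)+D[...,1]*np.cos(a),P[...,2]])
np.savez("w.npz",p=p,L=L,d=d)
for n,(x,y,z0,z1) in dict(handle=(-.046,.042,.176,.204),knob=(-.085,-.042,.17,.204)).items():
    m=(abs(L[...,0]-x)<.03)&(abs(L[...,1]-y)<.038)&(L[...,2]>z0)&(L[...,2]<z1)&(d>0)
    q=L[m]; print(n,len(q))
    if len(q): v,u=np.where(m); print(np.median(q,0).round(4),np.percentile(q,3,axis=0).round(4),np.percentile(q,97,axis=0).round(4),u.min(),u.max(),v.min(),v.max())
E
python3 m.py w4.png
```

```text
[ 0.52271454 -0.09848396  0.29565112] [-1.79845863e+02 -5.95860330e-02  9.60091902e+01] [ 0.50704336  0.54374407 -0.02727743]
handle 1168
[-0.0533  0.0462  0.1933] [-0.059   0.0108  0.1873] [-0.0485  0.0772  0.1952] 305 320 157 247
knob 466
[-0.0805 -0.0371  0.1917] [-0.0881 -0.0468  0.1718] [-0.0735 -0.0337  0.1948] 272 293 277 305
```

View pics/w4.png

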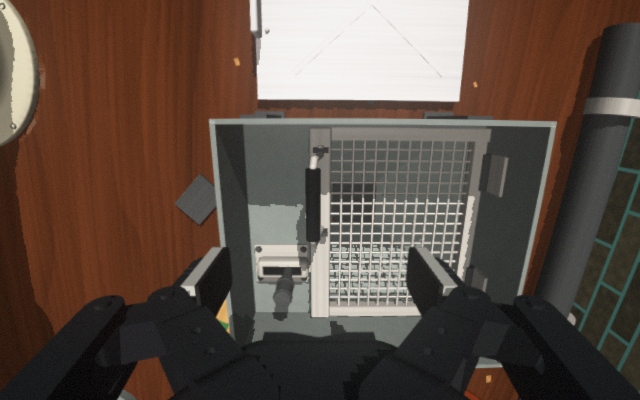

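The wrist view shows the handle sleeve at (306–320,168–241), leaning slightly to the front, and the knob at (284,285). The handle measures x −53.5, y +43, z 189 mm in the hopper frame, which fits the data. I'll take the handle.

```bash
python3 - <<'E'
from h import *
C=(.5742,-.1347);Y=6.06
h=hop(C,Y,-.0535,.043)
go(([*h,.25],96.06),([*h,.1895],96.06))
E
```

```text
[ 0.8 -6.1 46.4] [-0.09 -0.04  0.02]
[  0.8  -6.  106.9] [-0.09 -0.04  0.02]
```

>>> play_rows:
  increments:
    - [[0.8, -6, 20], [0, 0, 0], 0.4]
    - [[0.8, -6, 46], [0, 0, 0], 0.4]
    - [[0.8, -6, 46], [0, 0, 0], 0.4]
    - [[0.8, -6, 70], [0, 0, 0], 0.4]
    - [[0.8, -6, 92], [0, 0, 0], 0.4]
    - [[0.8, -6, 107], [0, 0, 0], 0.4]
    - [[0.8, -6, 107], [0, 0, 0], 0.4]
    - [[0.8, -6, 107], [0, 0, 0], 1]
    - [[0.8, -6, 107], [0, 0, 0], 1]
    - [[0.8, -6, 107], [0, 0, 0], 1]
    - [[0.8, -6, 107], [0, 0, 0], 1]
    - [[0.8, -6, 107], [0, 0, 0], 1]
    - [[0.8, -6, 107], [0, 0, 0], 1]
    - [[0.8, -6, 107], [0, 0, 0], 1]
  grip_force: 30

```text
time: 10.3
ee_pos: [0.5174, -0.0978, 0.1917]
tcp_rot: [179.9, 0.0, 96.1]
wrist_force: [-1.0, 2.1, 7.1]
opening: 0.0109
grasp_force: 29.3
```

>>> play_rows:
  increments:
    - [[0, 0, 0], [0, 0, 0], 1]
    - [[0, 0, 0], [0, 0, 0], 1]
    - [[0, 0, 0], [0, 0, 0], 1]

```text
time: 10.6
ee_pos: [0.5175, -0.0978, 0.1917]
tcp_rot: [179.9, 0.0, 96.1]
wrist_force: [-0.2, 0.9, 6.6]
opening: 0.0107
grasp_force: 29.3
```

>>> play_rows:
  increments:
    - [[0, 0, -1], [0, 0, 0], 1]
    - [[0, 0, -2], [0, 0, 0], 1]
    - [[0, 0, -3], [0, 0, 0], 1]
    - [[0, 0, -4], [0, 0, 0], 1]
    - [[0, 0, -4], [0, 0, 0], 1]
    - [[0, 0, -4], [0, 0, 0], 1]

```text
time: 11.2
ee_pos: [0.5171, -0.0978, 0.1943]
tcp_rot: [180.0, -0.0, 96.1]
wrist_force: [3.8, 1.5, -2.5]
opening: 0.011
grasp_force: 29.2
```

>>> play_rows:
  increments:
    - [[0, 0, -1], [0, 0, 0], 1]
    - [[0, 0, -2], [0, 0, 0], 1]
    - [[0, 0, -3], [0, 0, 0], 1]
    - [[0, 0, -3], [0, 0, 0], 1]
    - [[0, 0, -3], [0, 0, 0], 1]

```text
time: 11.7
ee_pos: [0.5171, -0.0978, 0.1974]
tcp_rot: [180.0, -0.0, 96.1]
wrist_force: [5.2, 1.2, -2.6]
opening: 0.0108
grasp_force: 29.3
```

>>> play_rows:
  increments:
    - [[0, 0.3, -1], [0, 0, 0], 1]
    - [[0, 0.3, -2], [0, 0, 0], 1]
    - [[0, 0.3, -2], [0, 0, 0], 1]
    - [[0, 0.3, -2], [0, 0, 0], 1]

```text
time: 12.1
ee_pos: [0.517, -0.0978, 0.1978]
tcp_rot: [-179.9, -0.0, 96.1]
wrist_force: [5.4, 0.7, -12.9]
opening: 0.0109
grasp_force: 29.5
```

It came up hard after 6 mm (force rose to 13 N), so the screen is caught. I'll lower it, let go, and turn to the bolt.

>>> play_rows:
  increments:
    - [[0, -0.3, 2], [0, 0, 0], 1]
    - [[0, -0.3, 4], [0, 0, 0], 1]
    - [[0, -0.3, 6], [0, 0, 0], 1]
    - [[0, -0.3, 7.5], [0, 0, 0], 1]
    - [[0, -0.3, 7.5], [0, 0, 0], 1]
    - [[0, -0.3, 7.5], [0, 0, 0], 0.6]
    - [[0, -0.3, 7.5], [0, 0, 0], 0.4]
    - [[0, -0.3, 7.5], [0, 0, 0], 0.4]
    - [[0, -0.3, 7.5], [0, 0, 0], 0.4]
    - [[0, -0.3, -20], [0, 0, 0], 0.4]
    - [[0, -0.3, -60], [0, 0, 0], 0.4]
    - [[0, -0.3, -100], [0, 0, 0], 0.4]
    - [[0, -0.3, -100], [0, 0, 0], 0.4]

```text
time: 13.4
ee_pos: [0.5179, -0.0981, 0.3049]
tcp_rot: [179.6, 0.1, 96.1]
wrist_force: [-0.1, -0.1, -0.1]
opening: 0.0512
grasp_force: 0.0
```

```bash
python3 m.py w5.png; python3 - <<'E'
from h import *
C=(.5742,-.1347);Y=6.06
h=hop(C,Y,-.081,-.042)
for yw in(6.06,186.06): go(([*h,.28],yw),([*h,.182],yw))
E
```

```text
[ 0.51789251 -0.09806842  0.30487238] [1.79584506e+02 1.29582544e-01 9.60971024e+01] [-0.05101756 -0.06672197 -0.06878161]
handle 1110
[-0.0538  0.0456  0.1932] [-0.0596  0.0123  0.1871] [-0.0488  0.0773  0.1951] 309 323 156 242
knob 438
[-0.0804 -0.0372  0.1918] [-0.0883 -0.0465  0.1719] [-0.0734 -0.0337  0.195 ] 278 297 273 300
[-84.4 -28.9  22. ] [ 0.26 -0.13 90.04]
[-84.2 -29.3 120. ] [ 0.26 -0.13 90.04]
[-84.4 -28.9  22. ] [  0.13   0.26 -89.96]
[-84.2 -29.3 120. ] [  0.13   0.26 -89.96]
```

>>> play_rows:
  increments:
    - [[-20, -7, 5], [0, 0, -8], 0.4]
    - [[-50, -17, 10], [0, 0, -16], 0.4]
    - [[-84.3, -29, 22], [0, 0, -90], 0.4]
    - [[-84.3, -29, 22], [0, 0, -90], 0.4]
    - [[-84.3, -29, 22], [0, 0, -90], 0.4]
    - [[-84.3, -29, 22], [0, 0, -90], 0.4]
    - [[-84.3, -29, 22], [0, 0, -90], 0.4]
    - [[-84.3, -29, 22], [0, 0, -90], 0.4]
    - [[-84.3, -29, 22], [0, 0, -90], 0.4]
    - [[-84.3, -29, 22], [0, 0, -90], 0.4]
    - [[-84.3, -29, 22], [0, 0, -90], 0.4]
    - [[-84.3, -29, 22], [0, 0, -90], 0.4]
    - [[-84.3, -29, 22], [0, 0, -90], 0.4]

```text
time: 14.75
ee_pos: [0.4969, -0.1847, 0.2765]
tcp_rot: [180.0, -0.1, -174.1]
wrist_force: [-0.8, -0.5, -0.2]
opening: 0.0514
grasp_force: 0.0
```

```bash
python3 - <<'E'
from h import *
C=(.5742,-.1347);Y=6.06
o=telemetry.get_obs();print(o["ee_pos"],o["tcp_rot"],o["q"])
h=hop(C,Y,-.081,-.042)
go(([*h,.28],186.06),([*h,.182],186.06),([*hop(C,Y,-.1,-.042),.182],186.06))
E
```

```text
[ 0.4969054  -0.18468332  0.27650946] [ 1.79972729e+02 -5.91103194e-02 -1.74062620e+02] [-2.03875496e+01  2.96239132e+00  1.08856936e+01  9.79883763e+01
 -1.76990941e-03 -2.63249145e+01]
[-1.1 -0.5 -3.5] [ 0.03 -0.06 -0.12]
[-1.2 -0.5 94.5] [ 0.03 -0.06 -0.12]
[17.8 -0.5 94.5] [ 0.03 -0.06 -0.12]
```

>>> play_rows:
  increments:
    - [[-1, -0.5, 30], [0, 0, 0], 0.4]
    - [[-1, -0.5, 60], [0, 0, 0], 0.4]
    - [[-1, -0.5, 85], [0, 0, 0], 0.4]
    - [[-1, -0.5, 95], [0, 0, 0], 0.4]
    - [[-1, -0.5, 95], [0, 0, 0], 0.4]
    - [[-1, -0.5, 95], [0, 0, 0], 0.4]
    - [[-1, -0.5, 95], [0, 0, 0], 1]
    - [[-1, -0.5, 95], [0, 0, 0], 1]
    - [[-1, -0.5, 95], [0, 0, 0], 1]
    - [[-1, -0.5, 95], [0, 0, 0], 1]
    - [[-1, -0.5, 95], [0, 0, 0], 1]
    - [[-1, -0.5, 95], [0, 0, 0], 1]
  grip_force: 40

```text
time: 15.95
ee_pos: [0.4985, -0.1851, 0.1834]
tcp_rot: [-180.0, 0.1, -173.9]
wrist_force: [-0.6, 2.7, 6.5]
opening: 0.0144
grasp_force: 38.9
```

>>> play_rows:
  increments:
    - [[3, 0, 0], [0, 0, 0], 1]
    - [[6, 0, 0], [0, 0, 0], 1]
    - [[9, 0, 0], [0, 0, 0], 1]
    - [[12, 0, 0], [0, 0, 0], 1]
    - [[12, 0, 0], [0, 0, 0], 1]

```text
time: 16.45
ee_pos: [0.4866, -0.1863, 0.1834]
tcp_rot: [-180.0, 0.1, -173.9]
wrist_force: [-0.0, 2.2, 6.8]
opening: 0.0146
grasp_force: 39.0
```

>>> play_rows:
  increments:
    - [[2, 0, 0], [0, 0, 0], 1]
    - [[4, 0, 0], [0, 0, 0], 1]
    - [[6, 0, 0], [0, 0, 0], 1]
    - [[7, 0, 0], [0, 0, 0], 1]
    - [[7, 0, 0], [0, 0, 0], 1]

```text
time: 16.95
ee_pos: [0.4798, -0.1871, 0.1833]
tcp_rot: [-180.0, 0.1, -173.9]
wrist_force: [1.9, 3.2, 6.5]
opening: 0.0148
grasp_force: 39.0
```

>>> play_rows:
  increments:
    - [[1, 0, 0], [0, 0, 0], 1]
    - [[2, 0, 0], [0, 0, 0], 1]
    - [[2, 0, 0], [0, 0, 0], 1]

```text
time: 17.25
ee_pos: [0.4779, -0.1873, 0.1833]
tcp_rot: [-180.0, 0.1, -173.9]
wrist_force: [2.0, 2.8, 6.7]
opening: 0.0146
grasp_force: 39.0
```

>>> play_rows:
  increments:
    - [[1, 0, 0], [0, 0, 0], 1]
    - [[2, 0, 0], [0, 0, 0], 1]
    - [[2, 0, 0], [0, 0, 0], 1]

```text
time: 17.55
ee_pos: [0.4776, -0.1873, 0.1834]
tcp_rot: [-180.0, 0.3, -173.9]
wrist_force: [12.6, 4.5, 2.5]
opening: 0.0148
grasp_force: 39.0
```

The bolt is at its stop. I'll back the push off, release, rise, and return over the handle at yaw 96.

>>> play_rows:
  increments:
    - [[-1, 0, 0], [0, 0, 0], 1]
    - [[-1.5, 0, 0], [0, 0, 0], 0.6]
    - [[-1.5, 0, 0], [0, 0, 0], 0.4]
    - [[-1.5, 0, 0], [0, 0, 0], 0.4]
    - [[-1.5, 0, 0], [0, 0, 0], 0.4]
    - [[-1.5, 0, -30], [0, 0, 0], 0.4]
    - [[-1.5, 0, -70], [0, 0, 0], 0.4]
    - [[-1.5, 0, -115], [0, 0, 0], 0.4]
    - [[-1.5, 0, -115], [0, 0, 0], 0.4]
  grip_force: 40

```text
time: 18.45
ee_pos: [0.4776, -0.1879, 0.3033]
tcp_rot: [-179.8, 0.4, -173.9]
wrist_force: [0.2, -0.2, 0.2]
opening: 0.0512
grasp_force: 0.0
```

```bash
python3 - <<'E'
from h import *
C=(.5742,-.1347);Y=6.06
o=telemetry.get_obs();print(o["ee_pos"],o["tcp_rot"])
go(([*hop(C,Y,-.0535,.043),.30],96.06))
E
```

```text
[ 0.47764567 -0.18789473  0.30325418] [-179.7827055     0.40212498 -173.90903914]
[-48.2  85.7   3.3] [ 0.15  0.49 90.03]
```

>>> play_rows:
  increments:
    - [[-10, 20, 0], [0, 0, 8], 0.4]
    - [[-48, 86, 0], [0, 0, 90], 0.4]
    - [[-48, 86, 0], [0, 0, 90], 0.4]
    - [[-48, 86, 0], [0, 0, 90], 0.4]
    - [[-48, 86, 0], [0, 0, 90], 0.4]
    - [[-48, 86, 0], [0, 0, 90], 0.4]
    - [[-48, 86, 0], [0, 0, 90], 0.4]
    - [[-48, 86, 0], [0, 0, 90], 0.4]
    - [[-48, 86, 0], [0, 0, 90], 0.4]
    - [[-48, 86, 0], [0, 0, 90], 0.4]
    - [[-48, 86, 0], [0, 0, 90], 0.4]
    - [[-48, 86, 0], [0, 0, 90], 0.4]
    - [[-48, 86, 0], [0, 0, 90], 0.4]

```text
time: 19.75
ee_pos: [0.5153, -0.0969, 0.2971]
tcp_rot: [-180.0, -0.0, 96.3]
wrist_force: [0.5, 0.3, 0.4]
opening: 0.0512
grasp_force: 0.0
```

```bash
python3 m.py w6.png;python3 - <<'E'
from h import *
C=(.5742,-.1347);Y=6.06
go(([*hop(C,Y,-.054,.043),.191],96.06))
E
```

```text
[ 0.51527479 -0.09687192  0.29708   ] [-1.79980445e+02 -1.92718471e-03  9.62720109e+01] [0.5152922  0.28371422 0.3684399 ]
handle 1204
[-0.0546  0.0455  0.1932] [-0.0603  0.0125  0.1868] [-0.049  0.077  0.195] 313 328 159 248
knob 337
[-0.099  -0.0377  0.1918] [-0.1046 -0.0472  0.1721] [-0.0941 -0.0337  0.1947] 261 278 278 306
[ -0.9   0.6 106.1] [-0.02 -0.    0.2 ]
```

>>> play_rows:
  increments:
    - [[-0.9, 0.3, 30], [0, 0, 0], 0.4]
    - [[-0.9, 0.3, 60], [0, 0, 0], 0.4]
    - [[-0.9, 0.3, 90], [0, 0, 0], 0.4]
    - [[-0.9, 0.3, 105.5], [0, 0, 0], 0.4]
    - [[-0.9, 0.3, 105.5], [0, 0, 0], 0.4]
    - [[-0.9, 0.3, 105.5], [0, 0, 0], 1]
    - [[-0.9, 0.3, 105.5], [0, 0, 0], 1]
    - [[-0.9, 0.3, 105.5], [0, 0, 0], 1]
    - [[-0.9, 0.3, 105.5], [0, 0, 0], 1]
    - [[-0.9, 0.3, 105.5], [0, 0, 0], 1]
    - [[-0.9, 0.3, 105.5], [0, 0, 0], 1]
    - [[-0.9, 0.3, 105.5], [0, 0, 0], 1]
  grip_force: 50

```text
time: 21.0
ee_pos: [0.5163, -0.0978, 0.1931]
tcp_rot: [179.9, 0.0, 96.1]
wrist_force: [-0.3, 1.0, 5.0]
opening: 0.01
grasp_force: 48.8
```

>>> play_rows:
  increments:
    - [[0, 0.2, -2], [0, 0, 0], 1]
    - [[0, 0.4, -4], [0, 0, 0], 1]
    - [[0, 0.6, -6], [0, 0, 0], 1]
    - [[0, 0.9, -8], [0, 0, 0], 1]
    - [[0, 1, -9], [0, 0, 0], 1]
    - [[0, 1, -9], [0, 0, 0], 1]

```text
time: 21.6
ee_pos: [0.5169, -0.0977, 0.2009]
tcp_rot: [180.0, 0.0, 96.1]
wrist_force: [4.0, -0.8, -2.5]
opening: 0.0103
grasp_force: 48.7
```

```bash
python3 - <<'E'
import numpy as np
for t in range(0,61,4):
    a=np.radians(5.32+t);b=np.radians(5.32);print(t,round(161.7*(np.cos(b)-np.cos(a)),1),round(-161.7*(np.sin(a)-np.sin(b)),1))
E
```

```text
0 0.0 -0.0
4 1.4 -11.2
8 3.7 -22.3
12 6.6 -33.1
16 10.4 -43.8
20 14.8 -54.2
24 20.0 -64.2
28 25.9 -73.8
32 32.4 -83.0
36 39.6 -91.8
40 47.3 -100.0
44 55.6 -107.6
48 64.4 -114.7
52 73.7 -121.1
56 83.4 -126.9
60 93.5 -131.9
```

>>> play_rows:
  increments:
    - [[0, 0.3, -2], [0, 0, 0], 1]
    - [[0, 0.6, -4], [0, 0, 0], 1]
    - [[0, 1, -6], [0, 0, 0], 1]
    - [[0, 1, -6], [0, 0, 0], 1]

```text
time: 22.0
ee_pos: [0.5178, -0.0975, 0.2071]
tcp_rot: [180.0, 0.0, 96.1]
wrist_force: [2.1, -2.3, -1.9]
opening: 0.0104
grasp_force: 48.8
```

The screen is free: it has risen 14 mm with about 2 N. I'll follow the arc.

>>> play_rows:
  increments:
    - [[0, 2, -8], [0, 0, 0], 1]
    - [[0, 4.8, -19], [0, 0, 0], 1]
    - [[0, 8.6, -29.6], [0, 0, 0], 1]
    - [[0, 13, -40], [0, 0, 0], 1]
    - [[0, 18.2, -50], [0, 0, 0], 1]
    - [[0, 24.1, -59.6], [0, 0, 0], 1]
    - [[0, 30.6, -68.8], [0, 0, 0], 1]
    - [[0, 37.8, -77.6], [0, 0, 0], 1]
    - [[0, 45.5, -85.8], [0, 0, 0], 1]
    - [[0, 45.5, -85.8], [0, 0, 0], 1]

```text
time: 23.0
ee_pos: [0.5635, -0.0927, 0.2934]
tcp_rot: [180.0, 0.0, 96.1]
wrist_force: [0.7, -2.9, -1.5]
opening: 0.0101
grasp_force: 49.3
```

>>> play_rows:
  increments:
    - [[0, 8.3, -7.6], [0, 0, 0], 1]
    - [[0, 17.1, -14.7], [0, 0, 0], 1]
    - [[0, 26.4, -21.1], [0, 0, 0], 1]
    - [[0, 36, -26.9], [0, 0, 0], 1]
    - [[0, 41, -29.5], [0, 0, 0], 1]
    - [[0, 46, -31.9], [0, 0, 0], 1]
    - [[0, 46, -31.9], [0, 0, 0], 1]
    - [[0, 46, -31.9], [0, 0, 0], 1]
    - [[0, 46, -31.9], [0, 0, 0], 1]
    - [[0, 46, -31.9], [0, 0, 0], 1]

```text
time: 24.0
ee_pos: [0.6083, -0.088, 0.3247]
tcp_rot: [180.0, 0.0, 96.1]
wrist_force: [-0.5, -5.7, 0.6]
opening: 0.0101
grasp_force: 49.9
```

```bash
python3 - <<'E'
from h import *
C=(.5742,-.1347);Y=6.06
p,d,P,o=snap("scene","s7.png"); print(o["ee_pos"],o["qd"].round(2),o["wrist_force"],o["opening"])
pt,dt,Pt,_=snap("top","t7.png")
a=np.radians(Y)
for Q,dd,n in((P,d,"scene"),(Pt,dt,"top")):
    D=Q[...,:2]-C; x=D[...,0]*np.cos(a)+D[...,1]*np.sin(a); y=-D[...,0]*np.sin(a)+D[...,1]*np.cos(a); z=Q[...,2]
    m=(x>.035)&(x<.115)&(y<-.02)&(y>-.1)&(z>.15)&(z<.29)&(dd>0)
    if m.sum()>20:
        s=np.c_[.115-x[m],z[m]-.132]; t=np.degrees(np.arctan2(s[:,1],s[:,0])); print(n,m.sum(),np.percentile(t,[10,25,50,75,90]))
z=np.load("t3.npz");m=(z["p"].min(2)>140)
m=(pt.min(2)>140)&(Pt[...,2]>.005)&(Pt[...,2]<.022)&(Pt[...,0]>.4)&(Pt[...,0]<.7)&(Pt[...,1]>-.02)&(Pt[...,1]<.26)
print(cv2.minAreaRect((Pt[m][:,:2]*1000).astype(np.float32)))
E
```

```text
[ 0.60832067 -0.08799678  0.32466852] [-0.01 -0.01 -0.08  0.04 -0.    0.  ] [-0.49730321 -5.68350605  0.60960793] 0.010075527653041486
scene 473 [57.9875311  59.155249   60.47060889 61.93657563 62.42691706]
((552.628173828125, 116.64035034179688), (269.91595458984375, 239.49024963378906), 5.745172500610352)
```

View pics/s7.png

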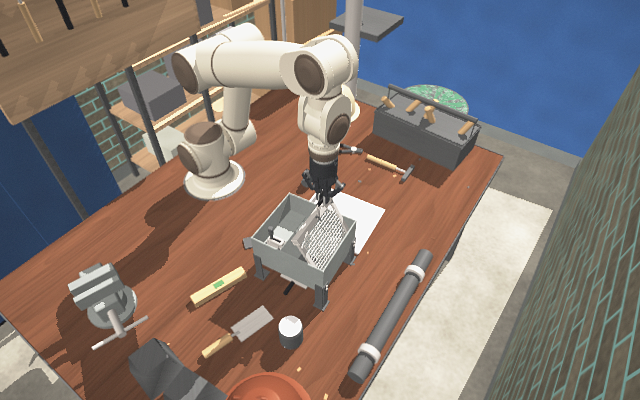

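The scene view shows the gripper holding the screen open at about (325,235). Its plane measures about 60°, the lid lies flat beside the hopper at about (365,220), and the bystanders look undisturbed. The arm is still, so I'm handing it in.

```bash
python3 -c "
from workcell import workorder; print(workorder.job_done())"
```

```text
the job is handed in; nothing more can be done
None
```

The job is handed in: the lid lies flat on the bench left of the hopper, the screen was tried and found caught, the bolt was drawn fully back, and the screen is held still at about 60°.

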